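# Fit the charged battery pack in the kitchen scale

### The job

Put the green battery pack into the empty battery bay of the kitchen scale and press it fully home, until its top is flush with the top of the scale. Then push the blue power button all the way down to switch the scale on, and let go. Leave the red battery pack where it lies.

Things in the scene. Friction and masses are not known exactly. Their poses are not given: they have to be found in the camera images.
- green_pack_centre (a point): Centre (half-way up) of the charged battery pack: a grey block with a green panel on top and a green band, loose, standing on the worktop, 66 mm long (its x axis), 34 mm wide (y), 40 mm high (z up), 0.15 kg. It may go into the bay either way round.
- red_pack_centre (a point): Centre (half-way up) of the flat battery pack: the same block (66 x 34 x 40 mm) with a red panel and band. Not to be used. The two packs may stand in each other's place.
- bay (a point): Centre of the mouth of the battery bay, level with the scale's top. Pocket 70 mm along its x axis, 38 mm along y, 40 mm deep (z up), mouth chamfered 3 mm; the pack has 2 mm play each side. Sprung copper pads at the two short ends, from 6 mm below the mouth, grip the pack by friction: it stops where it is let go, must be pushed home with about 2 to 10 N, and stays down once seated.
- scale: White kitchen scale, fixed, 170 mm (x) by 250 mm (y), top 50 mm above the worktop; origin at the centre of its underside. The bay's centre lies at x = +24, y = +88 mm, with the same axes. A round steel weighing plate, 124 mm across and 5 mm proud, is centred at x = +12, y = -48 mm. A wall cabinet hangs over the back right of the worktop: keep the arm clear of it.
- power_top (a point): Centre of the top of the blue round power button, 24 mm across, in a grey housing on the scale; it stands 21 mm above the scale's top, 79 mm from the bay's centre along the bay's -x axis.
- power (a joint): Travel of the power button in m: 0 up, 0.005 fully down; it springs back by itself. Fully down takes 5 N.
Not all that is in view belongs to the job. What is shaped like the part that bears green_pack_centre but purple or yellow is not meant.

How it is judged:
By the outcome, as a careful person would: the job done as asked, in the order asked, and still so for the second after the job is handed in, with the robot touching nothing.
It also fails if it takes over 58 s, if anything falls off the work surface, if the arm or the gripper's body presses on something with over 40 N, if the wrist force passes 120 N, or if a joint passes its speed limit or range.

### The arm

A 6-joint arm with a two-finger parallel gripper is mounted at the origin on a cart in front of the work surface, level with it; the furniture and walls round the work are solid. World frame = base frame: x ahead of the robot, y to its left, z up, the work surface at z = 0. Lengths are in mm, angles in rad, forces in N, time in s.
With the tool pointing down it reaches from about 275 to 750 mm from the base axis. Payload 10.2 kg.
Tool frame: the origin (TCP) lies at the very end of the fingers, on their centre line; the grasp point (between the pads) lies 19 mm behind it (ctrl.grip_depth is the distance from the TCP to the grasp point, in mm); z points along the fingers, x is the direction in which the jaws open and shut, and the axes are right-handed (so a half turn about z gives the same grasp; the last joint's range is limited). The gripper opens to 85 mm and grips with 20 to 120 N. Pads are 22 mm wide; open, the fingers measure 114 mm over their backs; the gripper's body (76 mm by 85 mm) begins 54 mm behind the grasp point. The pads swing forward as they close: fully open they stand 13 mm farther back than shut.
Start: joints at [-1.553, 0.313, 1.498, -0, 1.331, -0.223], TCP at [125.188, -509.862, 231.294] pointing down, gripper open.
Joint ranges: [-2.94, 2.94], [-0.97, 2.17], [0.19, 2.56], [-1.23, 4.37], [0.02, 3.11], [-2.88, 2.88]. Speed limits (rad/s): [2.39, 2.39, 3.01, 3.14, 3.14, 3.14].

### API

Orientations are given as a unit quaternion [w, x, y, z].
In Python, from rig import ctrl gives the robot as it stands.
- The arm moves only by the tool play_rows, never from a script. Its argument "motion" is a list of rows, each a list of 2 entries, a list of its own where there are three numbers: the shift along the tool's x, y, z in mm, then the turn, a rotation vector about the tool's x, y, z in degrees. A call has 1 to 20 rows; each row shifts and turns the commanded pose from where the row before left it, along the tool's axes as they then stand; what a row does not reach is not made up. A row lasts 1/12 s, in which the tool goes at most 41.7 mm and 7.16 degrees, less where a joint would pass 70% of its speed; a pose out of reach is approached as far as the arm can. A call with a gripper value outside its range is refused whole. "fingers" is the finger opening in mm, from 0 to 85.4, set as the call begins (left out, the last holds). The fingers move at their own pace and stop on an object; "squeeze" is the grip in N (left out, the last holds). Time passes only in rows, so rows that do not move let the fingers close. It gives the time, the measured TCP pose, the force and the opening at its end, in the units of the state.
- ctrl.sense(): the state, without advancing time (a new reading comes with each control period).
- ctrl.capture(name): name is "scene" or "top"; returns the picture (384x512x3 uint8, red, green, blue); there is no depth.
- ctrl.get_calibration(name): a dict with "K" (3x3 intrinsics, pixels), "R" (3x3) and "t" (3): a world point X has camera coordinates R X + t. Camera axes: x right, y down, z forward; pixel columns grow to the right and rows downward; lengths in mm; the calibration is good to about 2 mm. A picture is of the moment at which its call begins. get_calibration takes no time and is no camera call.
- ctrl.finish_job(): hands the job in, once; it reports no verdict.
Trained networks look in the newest picture that a camera, given by its name, has taken for a name from the list of things; names that differ only in an ending like _2 or _b are one class to them, and where a whole thing is asked for, a point or a joint stands for the part that bears it (a point fixed in the world has none). Each returns a list of dicts, best first, with "p" (0 to 1); they miss things now and then, are a little off and sometimes report something else, mostly with a low value. They report only what shows in the picture. A call takes as long as a camera call. They do not tell look-alikes from the thing itself.
- ctrl.spot_in(camera, name): "position" ([column, row] as shares, 0 to 1, of the picture: columns of its width, rows of its height, amid what is visible of it).
The state is a dict: "time_s": time; "joints": joint angles; "dq": joint speeds; "tau": joint torques, N m; "eef_pos": TCP position; "ee_rot": TCP orientation; "force": force on the tool from outside, world axes, zero at the start; "wrist_torque": the same for the moment, N m; "grip_width": opening from 0.0 (shut) to 1.0 (fully open).
Only numpy, scipy, OpenCV 4.12 (cv2) and the standard library are available. Lean on these libraries where they do the work, as an engineer would, in place of code of your own. Each camera call takes 0.05 s, during which the arm holds its last target. There are 200 camera calls.

## Working session

There is one attempt and no reset: what is moved stays moved. The work goes in short steps, Python scripts to look and compute and a tool call to move; the robot and the scene stay as the last step left them, time stands still between calls to the robot, and variables do not carry over. Pictures are saved under pics/ and viewed, about 8 in all and at most 12, crops included, and the job is handed in when it is done.

Besides the shell and the picture viewer there is one more tool, called after "Emit:" as name(argument=value, ...), one argument or row to a line, values as JSON. play_rows: Moves the arm, as the interface text tells. Its arguments: {"type":"object","properties":{"motion":{"type":"array"},"fingers":{"type":"number"},"squeeze":{"type":"number"}},"required":["motion"]}

```bash
mkdir -p pics
cat > h.py <<'E'
import numpy as np, cv2
from rig import ctrl
def cal(n):
    c=ctrl.get_calibration(n); return np.array(c["K"]),np.array(c["R"]),np.array(c["t"])
def back(n,u,v,z):
    K,R,t=cal(n); d=R.T@np.linalg.inv(K)@np.array([u,v,1.]); o=-R.T@t
    return o+d*(z-o[2])/d[2]
def proj(n,X):
    K,R,t=cal(n); p=K@(R@np.array(X,float)+t); return p[:2]/p[2]
def snap(n,f=None):
    im=ctrl.capture(n)
    if f: cv2.imwrite(f,im[:,:,::-1])
    return im
E
python3 - <<'E'
from h import *
a=snap("scene");b=snap("top")
cv2.imwrite("pics/s.png",cv2.resize(a[:,:,::-1],(800,600),interpolation=2));cv2.imwrite("pics/t.png",cv2.resize(b[:,:,::-1],(800,600),interpolation=2))
Z={"green_pack_centre":20,"red_pack_centre":20,"bay":50,"scale":50,"power_top":71}
for n in("scene","top"):
    K,R,t=cal(n);print(n,"cam",(-R.T@t).round(),K[0,0])
    for k,z in Z.items():
        for r in ctrl.spot_in(n,k)[:4]:
            u,v=r["position"][0]*512,r["position"][1]*384
            print(k,round(r["p"],2),round(u),round(v),back(n,u,v,z).round(0))
E
```

```text
scene cam [-155.  881.  777.] 483.5237868449708
green_pack_centre 0.84 238 280 [370. 248.  20.]
green_pack_centre 0.56 296 216 [395. -38.  20.]
green_pack_centre 0.55 199 264 [478. 257.  20.]
bay 0.87 233 199 [557.  29.  50.]
bay 0.68 202 266 [442. 285.  50.]
scale 0.76 235 196 [562.  15.  50.]
power_top 0.61 237 201 [521.  55.  71.]
top cam [ 420.   -0. 1116.] 479.79295826785983
green_pack_centre 0.65 139 199 [471. 258.  20.]
green_pack_centre 0.62 141 247 [361. 252.  20.]
green_pack_centre 0.6 269 233 [390. -38.  20.]
red_pack_centre 0.8 350 231 [ 394. -223.   20.]
bay 0.79 261 147 [582. -23.  50.]
scale 0.66 258 145 [587. -16.  50.]
```

View pics/t.png

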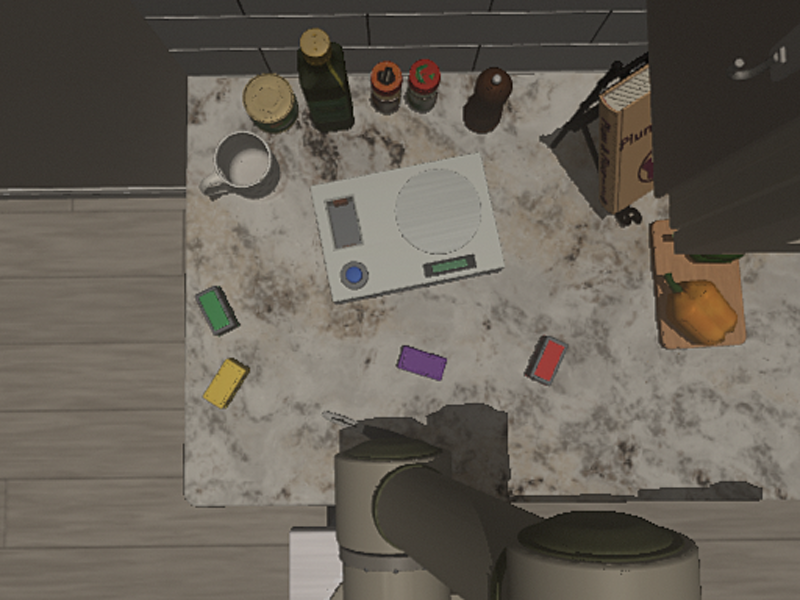

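View pics/s.png

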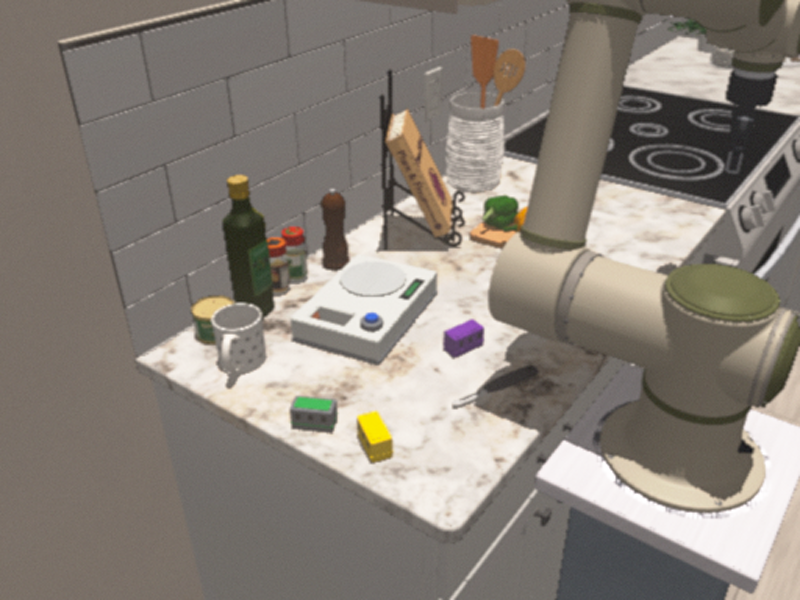

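The top view shows four pack-shaped blocks: green (216,310), yellow (226,383), purple (422,363) and red (547,360), in 800x600 pixels. I choose the green one. The bay is at (344,221), the blue button at (354,274), and the bay's x axis runs from button to bay. Next I measure these by colour.

```bash
cat > m.py <<'E'
from h import *
def blob(im,lo,hi,box,er=0):
    hsv=cv2.cvtColor(im,cv2.COLOR_RGB2HSV); m=cv2.inRange(hsv,lo,hi); k=np.zeros_like(m);x0,y0,x1,y1=box;k[y0:y1,x0:x1]=1;m*=k
    n,l,s,c=cv2.connectedComponentsWithStats(m)
    i=1+np.argmax(s[1:,4]); 
    cs,_=cv2.findContours((l==i).astype(np.uint8),0,1)
    return max(cs,key=cv2.contourArea)[:,0].astype(float),s[i,4],c[i]
def rect(n,pts,z):
    W=np.array([back(n,u,v,z)[:2] for u,v in pts]).astype(np.float32)
    (c,s,a)=cv2.minAreaRect(W); 
    if s[0]<s[1]: s=s[::-1];a+=90
    return np.round(c,1),np.round(s,1),round((a+90)%180-90,1)
E
python3 - <<'E'
from m import *
I={n:snap(n) for n in("top","scene")}
B={"top":(110,170,170,225),"scene":(180,245,222,280)}
for n in I:
    p,a,c=blob(I[n],(45,90,60),(80,255,255),B[n]); print(n,"green",a,c.round(1),rect(n,p,40))
    W={"top":(190,90,330,200),"scene":(180,160,285,235)}[n]
    p,a,c=blob(I[n],(105,110,60),(125,255,255),W); print(n,"blue",a,c.round(1),back(n,*c,71).round(1))
    p,a,c=blob(I[n],(0,0,140 if n=="top" else 185),(179,40,255),W); print(n,"white",a,c.round(1),rect(n,p,50))
b=I["top"]
c1=cv2.resize(b[165:265,110:210,::-1],(400,400),interpolation=2);c2=cv2.resize(b[95:195,195:295,::-1],(400,400),interpolation=2)
cv2.imwrite("pics/c.png",np.hstack([c1,c2]))
E
```

```text
top green 238 [136.6 198.3] (array([472.4, 258.1]), array([52.6, 22. ]), 26.6)
top blue 76 [226.1 175.3] [518.5  55.1  71. ]
top white 8076 [258.5 143.6] (array([593.3, -10.4]), array([317.6, 184.3]), -80.0)
scene green 146 [199.9 258. ] (array([473.8, 258.2]), array([52.7, 22.8]), 26.0)
scene blue 33 [237.4 202.8] [515.7  60.   71. ]
scene white 3211 [230.7 184.9] (array([617.2, -33.6]), array([324.4, 259.7]), -67.2)
```

View pics/c.png

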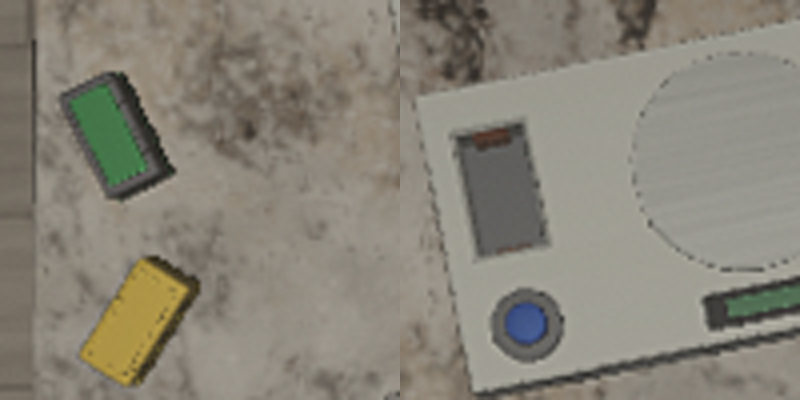

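The crop confirms it: green panel with grey rim at (136.6,198.3), and the bay mouth with copper pads beside the button housing. Both cameras agree on the pack (473,258, yaw about 26°). I'll measure the bay and scale outline more precisely.

Run:
```python
from m import *
im=snap("top"); g=cv2.cvtColor(im,cv2.COLOR_RGB2GRAY)
print(g[140,200:240],g[118:166,220])
for th in (110,125,140):
    m=(g<th).astype(np.uint8); k=np.zeros_like(m);k[121:163,204:238]=1;m*=k
    n,l,s,c=cv2.connectedComponentsWithStats(m);i=1+np.argmax(s[1:,4])
    ys,xs=np.where(l==i);print(th,s[i],rect("top",np.c_[xs,ys],50),back("top",*c[i],50).round(1))
# predict from a scale-model: overlay
for yaw in (9,11,13):
    a=np.radians(yaw);bay=np.array([518.5,55.1])+79*np.array([np.cos(a),np.sin(a)]);print(yaw,bay.round(1))
print(ctrl.sense()["eef_pos"],ctrl.sense()["ee_rot"],ctrl.sense()["time_s"])
# left edge & front edge of scale top by strongest gradient, subpixel-ish
gb=cv2.GaussianBlur(g,(0,0),0.8).astype(float)
L=[(np.argmax(np.diff(gb[y,190:213]))+190.5,y) for y in range(125,185,4)]
T=[(x,np.argmax(np.diff(gb[85:125,x]))+85.5) for x in range(210,300,6)]
for P in(L,T):
    W=np.array([back("top",*p,50)[:2] for p in P]).astype(np.float32)
    vx,vy,x,y=cv2.fitLine(W,cv2.DIST_HUBER,0,.01,.01).ravel();print(np.degrees(np.arctan2(vy,vx)),x,y)
```

```text
[144 145 120 150 157 155 155 155 157 145 131  80  89  96  95  96  95  96
  95  96  96  97  95  96  96  96  96  95  93  96 152 159 157 156 156 155
 156 157 156 155] [152 152 151 153 153 155 152 136 122  57  68  61  55  77  98  93  94  94
  95  94  95  95  96  96  95  95  96  95  97  96  97  96  96  98  97  98
  97  98  93  78 109 149 159 157 157 158 158 158]
110 [208 126  24  33 549] (array([595.7,  69.6]), array([70.4, 42.1]), 13.0) [595.5  69.8  50. ]
125 [207 125  25  35 599] (array([596.5,  70.4]), array([73.2, 43.3]), 11.4) [596.6  69.6  50. ]
140 [207 124  26  37 650] (array([596.5,  70.3]), array([75.6, 44.3]), 10.5) [596.6  70.   50. ]
9 [596.5  67.5]
11 [596.   70.2]
13 [595.5  72.9]
[ 125.19206689 -509.86005141  231.29509858] [ 5.68894220e-06  7.86930839e-01 -6.17041210e-01 -3.69148929e-06] 0.75
10.307353 581.4295 104.344894
-79.27895 674.4732 -12.863055
```

Emit:
play_rows(
  motion=[
    [[-24, -19, 0], [0, 0, 0]],
    [[-24, -19, 0], [0, 0, 0]],
    [[-24, -19, 0], [0, 0, 0]],
    [[-24, -19, 0], [0, 0, 0]],
    [[-24, -19, 0], [0, 0, 0]],
    [[-24, -19, 0], [0, 0, 0]],
    [[-24, -19, 0], [0, 0, 0]],
    [[-24, -19, 0], [0, 0, 0]],
    [[-24, -19, 0], [0, 0, 0]],
    [[-24, -19, 0], [0, 0, 0]],
    [[-24, -19, 0], [0, 0, 0]],
    [[-24, -19, 0], [0, 0, 0]],
    [[-24, -19, 0], [0, 0, 0]],
    [[-24, -19, 0], [0, 0, 0]],
    [[-24, -19, 0], [0, 0, 0]],
    [[-24, -19, 0], [0, 0, 0]],
    [[-24, -19, 0], [0, 0, 0]],
    [[-24, -19, 0], [0, 0, 0]],
    [[-24, -19, 0], [0, 0, 0]],
    [[-24, -19, 0], [0, 0, 0]],
  ],
  fingers=60,
)

```text
time_s: 2.42
eef_pos: [380.1, 48.6, 231.5]
ee_rot: [-0.0, 0.787, -0.617, 0.0]
force: [0.4, -0.9, 0.4]
grip_width: 0.703
```

```bash
cat > g.py <<'E'
import sys,numpy as np
from rig import ctrl
from scipy.spatial.transform import Rotation as Ro
def goal(x,y,z,jaw):
    s=ctrl.sense();q=s["ee_rot"];R=Ro.from_quat([q[1],q[2],q[3],q[0]]).as_matrix()
    d=np.array([x,y,z])-s["eef_pos"]; a=np.degrees(np.arctan2(R[1,0],R[0,0]))
    tx=np.array([np.cos(np.radians(jaw)),np.sin(np.radians(jaw)),0])
    T=np.c_[tx,np.cross([0,0,-1],tx),[0,0,-1]]
    print("pos",np.round(s["eef_pos"],1),"jaw",a.round(1),"t",round(s["time_s"],2),"F",np.round(s["force"],1),"grip",round(s["grip_width"]*85.4,1),"q",np.round(s["joints"],2))
    print("shift tool",(R.T@d).round(1),"turn vec",np.degrees(Ro.from_matrix(R.T@T).as_rotvec()).round(1))
if __name__=="__main__": goal(*map(float,sys.argv[1:5]))
E
python3 g.py 473 258 120 -63.7
```

```text
pos [380.1  48.6 231.5] jaw -76.2 t 2.42 F [ 0.4 -0.9  0.4] grip 60.0 q [-0.18 -0.01  1.88 -0.    1.27  1.15]
shift tool [-181.2 -140.1  111.5] turn vec [ -0.   -0.  -12.5]
```

Emit:
play_rows(
  motion=[
    [[-22.6, -17.5, 10], [0, 0, 0]],
    [[-22.6, -17.5, 10], [0, 0, 0]],
    [[-22.6, -17.5, 10], [0, 0, 0]],
    [[-22.6, -17.5, 10], [0, 0, 0]],
    [[-22.6, -17.5, 10], [0, 0, 0]],
    [[-22.6, -17.5, 10], [0, 0, 0]],
    [[-22.6, -17.5, 20], [0, 0, 0]],
    [[-22.6, -17.5, 20], [0, 0, 0]],
    [[0, 0, 5], [0, 0, -6.2]],
    [[0, 0, 5], [0, 0, -6.3]],
    [[0, 0, 0], [0, 0, 0]],
  ],
)

```text
time_s: 3.33
eef_pos: [472.1, 256.1, 120.0]
ee_rot: [0.001, 0.851, -0.526, -0.001]
force: [0.4, -0.9, 0.2]
grip_width: 0.702
```

Run:
```python
from m import *
from g import goal
goal(473,258,26,-63.7)
a=snap("scene");b=snap("top")
p,_,c=blob(a,(45,90,60),(80,255,255),(180,245,222,280));print(rect("scene",p,40))
cv2.imwrite("pics/d.png",np.hstack([cv2.resize(b[150:250,90:190,::-1],(400,400),interpolation=2),cv2.resize(a[200:300,150:250,::-1],(400,400),interpolation=2)]))
```

```text
pos [472.1 256.1 120. ] jaw -63.4 t 3.33 F [ 0.4 -0.9  0.2] grip 60.0 q [ 0.28  0.45  1.61 -0.    1.09  1.39]
shift tool [-1.2 -1.9 94. ] turn vec [0.1 0.  0.3]
(array([458. , 251.7]), array([14.5, 14.3]), 35.4)
```

View pics/d.png

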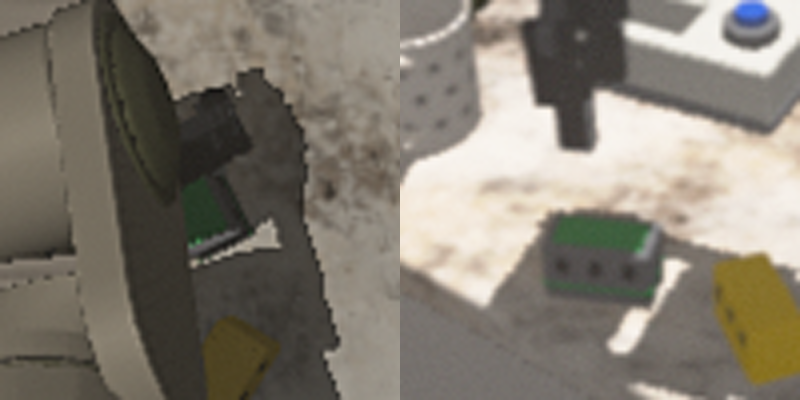

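The jaws stand above the green pack, along its short side. Now I descend and grip.

Emit:
play_rows(
  motion=[
    [[-1.2, -1.9, 12], [0, 0, 0.3]],
    [[0, 0, 14], [0, 0, 0]],
    [[0, 0, 14], [0, 0, 0]],
    [[0, 0, 14], [0, 0, 0]],
    [[0, 0, 14], [0, 0, 0]],
    [[0, 0, 14], [0, 0, 0]],
    [[0, 0, 9], [0, 0, 0]],
    [[0, 0, 5], [0, 0, 0]],
    [[0, 0, 0], [0, 0, 0]],
  ],
)

```text
time_s: 4.18
eef_pos: [473.4, 257.6, 24.4]
ee_rot: [0.001, 0.848, -0.53, -0.0]
force: [0.0, 0.0, 0.3]
grip_width: 0.701
```

Emit:
play_rows(
  motion=[
    [[0, 0, 0], [0, 0, 0]],
    [[0, 0, 0], [0, 0, 0]],
    [[0, 0, 0], [0, 0, 0]],
    [[0, 0, 0], [0, 0, 0]],
    [[0, 0, 0], [0, 0, 0]],
    [[0, 0, 0], [0, 0, 0]],
    [[0, 0, 0], [0, 0, 0]],
    [[0, 0, 0], [0, 0, 0]],
  ],
  fingers=20,
  squeeze=50,
)

```text
time_s: 4.85
eef_pos: [474.4, 258.1, 26.3]
ee_rot: [-0.001, 0.848, -0.53, 0.001]
force: [-1.2, 0.4, 5.7]
grip_width: 0.384
```

```bash
python3 -c "
from g import *
print(ctrl.grip_depth); goal(596.5,70,130,-79.5)"
```

```text
18.700000000000003
pos [474.4 258.1  26.3] jaw -64.0 t 4.85 F [-1.2  0.4  5.7] grip 32.8 q [0.28 0.59 1.67 0.   0.88 1.4 ]
shift tool [ 222.6  -27.6 -103.6] turn vec [-0.1  0.  15.5]
```

Emit:
play_rows(
  motion=[
    [[0, 0, -10], [0, 0, 0]],
    [[0, 0, -25], [0, 0, 0]],
    [[0, 0, -35], [0, 0, 0]],
    [[0, 0, -36], [0, 0, 0]],
    [[22, -2.8, 0], [0, 0, 0]],
    [[22, -2.8, 0], [0, 0, 0]],
    [[22, -2.8, 0], [0, 0, 0]],
    [[22, -2.8, 0], [0, 0, 0]],
    [[22, -2.8, 0], [0, 0, 0]],
    [[22, -2.8, 0], [0, 0, 0]],
    [[22, -2.8, 0], [0, 0, 0]],
    [[22, -2.8, 0], [0, 0, 0]],
    [[22, -2.8, 0], [0, 0, 0]],
    [[22, -2.8, 0], [0, 0, 0]],
    [[0, 0, 0], [0, 0, 5]],
    [[0, 0, 0], [0, 0, 5]],
    [[0, 0, 0], [0, 0, 5.5]],
    [[0, 0, 0], [0, 0, 0]],
    [[0, 0, 0], [0, 0, 0]],
  ],
)

```text
time_s: 6.43
eef_pos: [595.2, 72.3, 131.6]
ee_rot: [0.0, 0.77, -0.638, -0.0]
force: [-0.2, -0.2, -2.7]
grip_width: 0.382
```

Run:
```python
from m import *
from g import goal
goal(596.5,70,90,-79.5)
a=snap("scene");b=snap("top")
cv2.imwrite("pics/e.png",np.hstack([cv2.resize(b[85:185,180:280,::-1],(400,400),interpolation=2),cv2.resize(a[130:230,170:270,::-1],(400,400),interpolation=2)]))
```

```text
pos [595.2  72.3 131.6] jaw -79.3 t 6.43 F [-0.2 -0.2 -2.7] grip 32.7 q [-0.07  0.56  1.39 -0.    1.19  1.31]
shift tool [ 2.5 -0.9 41.6] turn vec [ 0.  -0.   0.2]
```

View pics/e.png

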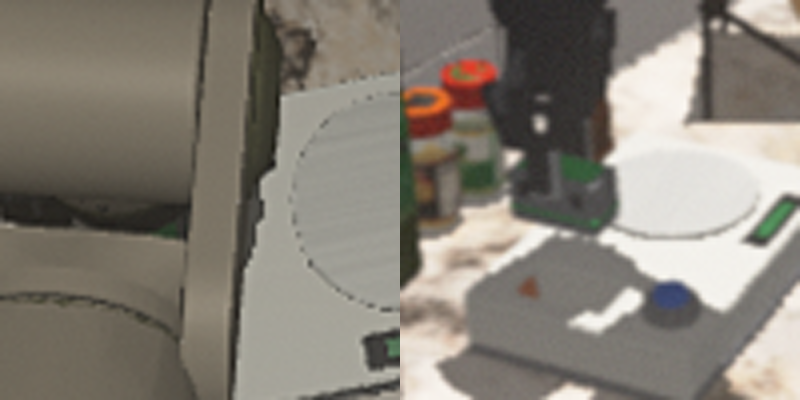

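The scene view shows the pack held upright in the jaws above the bay end of the scale. The top view is hidden by the arm. I align and lower to just above the mouth.

Emit:
play_rows(
  motion=[
    [[2.7, -1.7, 8], [0, 0, 0.2]],
    [[0, 0, 12], [0, 0, 0]],
    [[0, 0, 12], [0, 0, 0]],
    [[0, 0, 10], [0, 0, 0]],
    [[0, 0, 6], [0, 0, 0]],
    [[0, 0, 3], [0, 0, 0]],
    [[0, 0, 0], [0, 0, 0]],
    [[0, 0, 0], [0, 0, 0]],
  ],
)

```text
time_s: 7.2
eef_pos: [597.7, 70.0, 80.5]
ee_rot: [-0.0, 0.768, -0.641, 0.0]
force: [0.8, 0.3, -2.3]
grip_width: 0.381
```

Run:
```python
from m import *
from g import goal
goal(597.4,70,54,-79.5)
a=snap("scene"); A=cv2.resize(a[150:230,180:280,::-1],(800,640),interpolation=2)[:600].copy()
y=np.radians(10.5);ex=np.array([np.cos(y),np.sin(y)]);ey=np.array([-ex[1],ex[0]])
def dr(c,L,W,z,col):
    P=np.array([proj("scene",[*(np.array(c)+sx*L/2*ex+sy*W/2*ey),z]) for sx,sy in((-1,-1),(1,-1),(1,1),(-1,1))])
    cv2.polylines(A,[np.int32(((P-[180,150])+.5)*8)],True,col,1)
dr((596.6,69.9),76,44,50,(255,0,0))
s=ctrl.sense()["eef_pos"]; dr(s[:2]-.8*ex,66,34,s[2]-26,(0,0,255)); dr(s[:2]-.8*ex,66,34,s[2]+14,(0,0,255))
cv2.imwrite("pics/f.png",A)
```

```text
pos [597.7  70.   80.5] jaw -79.7 t 7.2 F [ 0.8  0.3 -2.3] grip 32.6 q [-0.08  0.63  1.43  0.    1.08  1.31]
shift tool [-0.1  0.3 26.5] turn vec [-0.  -0.  -0.2]
```

View pics/f.png

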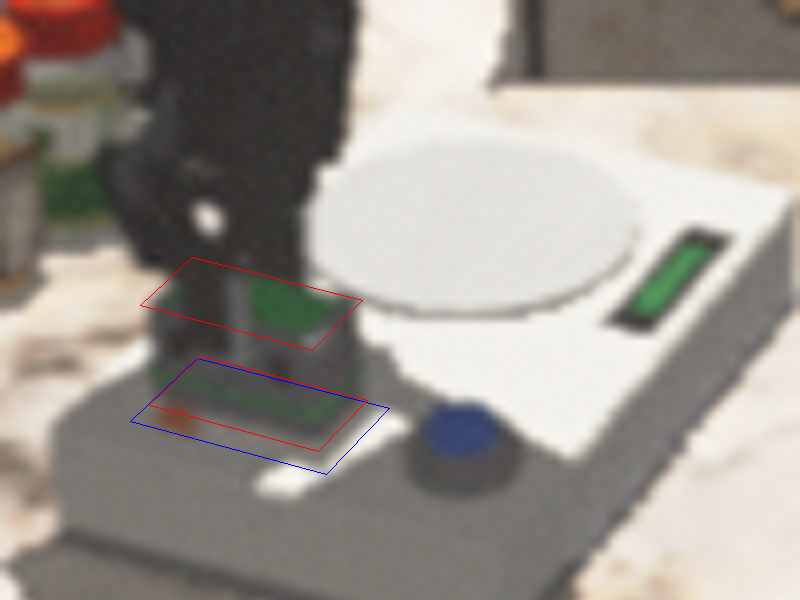

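The overlay agrees: predicted pack corners (red) are within about 1 mm sideways of the real ones, and the pack sits inside the mouth outline (blue). Now I insert.

Emit:
play_rows(
  motion=[
    [[-0.1, 0.3, 4], [0, 0, -0.2]],
    [[0, 0, 3], [0, 0, 0]],
    [[0, 0, 3], [0, 0, 0]],
    [[0, 0, 2], [0, 0, 0]],
    [[0, 0, 2], [0, 0, 0]],
    [[0, 0, 2], [0, 0, 0]],
    [[0, 0, 2], [0, 0, 0]],
    [[0, 0, 0], [0, 0, 0]],
  ],
)

```text
time_s: 7.92
eef_pos: [597.5, 70.4, 62.8]
ee_rot: [-0.0, 0.769, -0.639, 0.0]
force: [-1.6, 4.2, 4.3]
grip_width: 0.377
```

Emit:
play_rows(
  motion=[
    [[-0.5, 0, 2], [0, 0, 0]],
    [[0, 0, 2], [0, 0, 0]],
    [[0, 0, 2], [0, 0, 0]],
    [[0, 0, 2], [0, 0, 0]],
    [[0, 0, 1], [0, 0, 0]],
    [[0, 0, 0], [0, 0, 0]],
  ],
)

```text
time_s: 8.42
eef_pos: [597.5, 70.5, 53.6]
ee_rot: [-0.0, 0.769, -0.639, 0.0]
force: [-0.1, 2.2, 2.9]
grip_width: 0.381
```

Emit:
play_rows(
  motion=[
    [[0, 0, 0], [0, 0, 0]],
    [[0, 0, 0], [0, 0, 0]],
    [[0, 0, 0], [0, 0, 0]],
    [[0, 0, 0], [0, 0, 0]],
    [[0, 0, -10], [0, 0, 0]],
    [[0, 0, -20], [0, 0, 0]],
    [[0, 0, -20], [0, 0, 0]],
    [[0, 0, 0], [0, 0, 0]],
  ],
  fingers=55,
)

```text
time_s: 9.08
eef_pos: [599.1, 70.4, 107.9]
ee_rot: [-0.002, 0.769, -0.639, 0.003]
force: [0.6, -0.1, 1.1]
grip_width: 0.642
```

Emit:
play_rows(
  motion=[
    [[0, 0, 0], [0, 0, 0]],
    [[0, 0, 0], [0, 0, 0]],
    [[0, 0, 0], [0, 0, 0]],
    [[0, 0, 0], [0, 0, 0]],
    [[0, 0, 0], [0, 0, 0]],
    [[0, 0, 0], [0, 0, 0]],
    [[0, 0, 0], [0, 0, 0]],
    [[0, 0, 0], [0, 0, 0]],
  ],
  fingers=0,
)

```text
time_s: 9.75
eef_pos: [597.1, 70.5, 103.2]
ee_rot: [0.0, 0.769, -0.639, -0.0]
force: [0.1, -0.0, 0.7]
grip_width: -0.002
```

Run:
```python
from m import *
from g import goal
goal(596.6,70,70,-79.5)
a=snap("scene"); cv2.imwrite("pics/g.png",cv2.resize(a[150:230,180:280,::-1],(720,576),interpolation=2))
```

```text
pos [597.1  70.5 103.2] jaw -79.5 t 9.75 F [ 0.1 -0.   0.7] grip -0.1 q [-0.08  0.6   1.41  0.    1.13  1.31]
shift tool [ 0.4  0.6 33.2] turn vec [ 0.  0. -0.]
```

View pics/g.png

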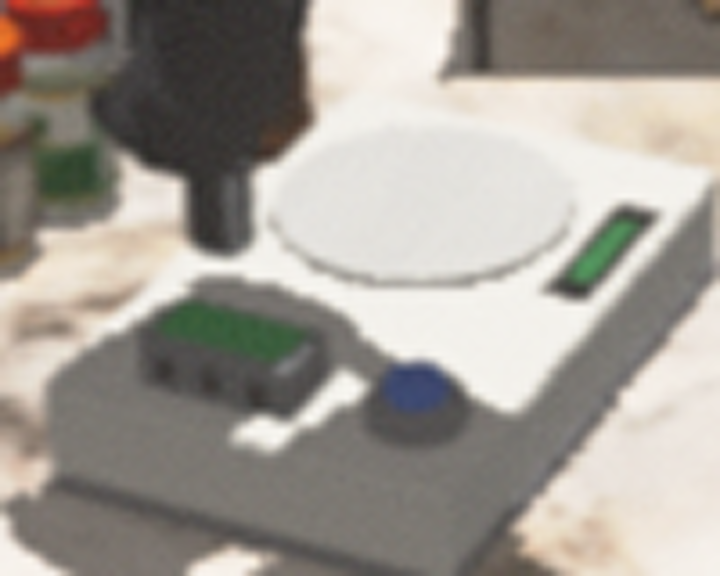

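The pack stands level in the bay, about half inserted, with the shut fingers above it. Now I press it home.

Emit:
play_rows(
  motion=[
    [[0.4, 0.6, 10], [0, 0, 0]],
    [[0, 0, 10], [0, 0, 0]],
    [[0, 0, 8], [0, 0, 0]],
    [[0, 0, 3], [0, 0, 0]],
    [[0, 0, 2], [0, 0, 0]],
    [[0, 0, 2], [0, 0, 0]],
    [[0, 0, 2], [0, 0, 0]],
    [[0, 0, 2], [0, 0, 0]],
    [[0, 0, 2], [0, 0, 0]],
    [[0, 0, 2], [0, 0, 0]],
    [[0, 0, 2], [0, 0, 0]],
    [[0, 0, 0], [0, 0, 0]],
  ],
)

```text
time_s: 10.8
eef_pos: [597.1, 70.0, 59.1]
ee_rot: [-0.0, 0.769, -0.639, 0.001]
force: [-0.3, 0.4, 3.9]
grip_width: 0.002
```

Emit:
play_rows(
  motion=[
    [[0, 0, 2], [0, 0, 0]],
    [[0, 0, 2], [0, 0, 0]],
    [[0, 0, 2], [0, 0, 0]],
    [[0, 0, 2], [0, 0, 0]],
    [[0, 0, 1], [0, 0, 0]],
    [[0, 0, 1], [0, 0, 0]],
    [[0, 0, 0], [0, 0, 0]],
  ],
)

```text
time_s: 11.38
eef_pos: [597.2, 70.1, 50.0]
ee_rot: [-0.001, 0.769, -0.639, 0.001]
force: [-3.4, 0.7, 13.2]
grip_width: 0.001
```

Emit:
play_rows(
  motion=[
    [[0, 0, 1], [0, 0, 0]],
    [[0, 0, 0.5], [0, 0, 0]],
    [[0, 0, 0], [0, 0, 0]],
    [[0, 0, 0], [0, 0, 0]],
  ],
)

```text
time_s: 11.72
eef_pos: [597.3, 70.1, 50.0]
ee_rot: [-0.001, 0.769, -0.639, 0.001]
force: [-9.0, 0.6, 23.6]
grip_width: -0.0
```

Bottomed: z stays at 50.0 as the force rises to 24 N. I lift off and go over the button.

Emit:
play_rows(
  motion=[
    [[0, 0, -6], [0, 0, 0]],
    [[0, 0, -18], [0, 0, 0]],
    [[0, 0, -20], [0, 0, 0]],
    [[0, 15, 0], [0, 0, 0]],
    [[0, 22, 0], [0, 0, 0]],
    [[0, 22, 0], [0, 0, 0]],
    [[0, 20, 0], [0, 0, 0]],
    [[0, 0, 0], [0, 0, 0]],
    [[0, 0, 0], [0, 0, 0]],
  ],
)

```text
time_s: 12.47
eef_pos: [518.9, 55.5, 91.3]
ee_rot: [-0.0, 0.769, -0.64, 0.0]
force: [-0.3, -0.2, 0.7]
grip_width: -0.001
```

Run:
```python
from m import *
from g import goal
goal(518.8,55.4,73,-79.5)
a=snap("scene"); cv2.imwrite("pics/i.png",cv2.resize(a[150:230,180:280,::-1],(720,576),interpolation=2))
```

```text
pos [518.9  55.5  91.3] jaw -79.5 t 12.47 F [-0.3 -0.2  0.7] grip -0.1 q [-0.12  0.46  1.68  0.    1.    1.27]
shift tool [ 0.1  0.2 18.3] turn vec [-0.1 -0.  -0. ]
```

View pics/i.png

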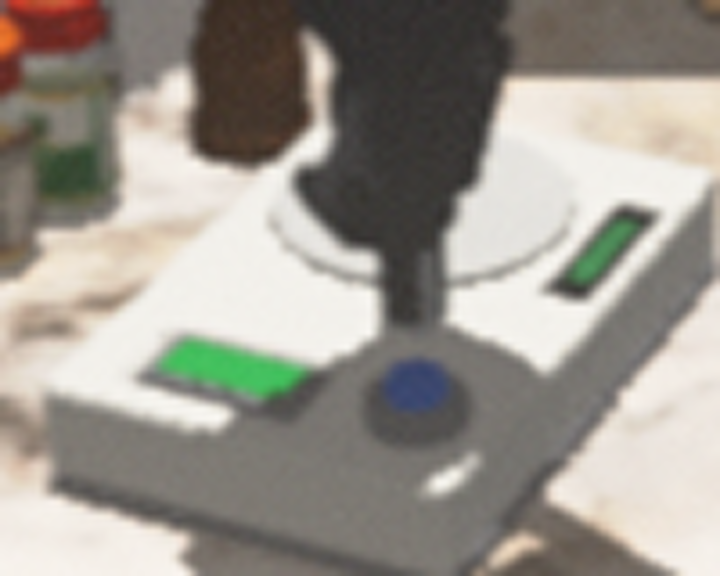

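The pack now sits flush in the bay and the fingertips are right above the button. I press it.

Emit:
play_rows(
  motion=[
    [[0, 0, 8], [0, 0, 0]],
    [[0, 0, 8], [0, 0, 0]],
    [[0, 0, 2], [0, 0, 0]],
    [[0, 0, 2], [0, 0, 0]],
    [[0, 0, 2], [0, 0, 0]],
    [[0, 0, 1], [0, 0, 0]],
    [[0, 0, 1], [0, 0, 0]],
    [[0, 0, 1], [0, 0, 0]],
    [[0, 0, 0], [0, 0, 0]],
  ],
)

```text
time_s: 13.27
eef_pos: [518.8, 55.7, 66.1]
ee_rot: [0.0, 0.769, -0.639, -0.0]
force: [-4.0, 0.8, 5.2]
grip_width: -0.003
```

Emit:
play_rows(
  motion=[
    [[0, 0, 1], [0, 0, 0]],
    [[0, 0, 1], [0, 0, 0]],
    [[0, 0, 0], [0, 0, 0]],
    [[0, 0, 0], [0, 0, 0]],
  ],
)

```text
time_s: 13.6
eef_pos: [519.0, 55.7, 65.7]
ee_rot: [-0.0, 0.769, -0.639, 0.0]
force: [-11.3, 1.0, 23.9]
grip_width: 0.003
```

The button is on its stop at 65.7 mm, 24 N. I let go and withdraw.

Emit:
play_rows(
  motion=[
    [[0, 0, -5], [0, 0, 0]],
    [[0, 0, -15], [0, 0, 0]],
    [[0, 0, -30], [0, 0, 0]],
    [[0, 0, -35], [0, 0, 0]],
    [[0, 25, -30], [0, 0, 0]],
    [[0, 35, -10], [0, 0, 0]],
    [[0, 35, 0], [0, 0, 0]],
    [[0, 35, 0], [0, 0, 0]],
    [[0, 20, 0], [0, 0, 0]],
    [[0, 0, 0], [0, 0, 0]],
    [[0, 0, 0], [0, 0, 0]],
  ],
)

```text
time_s: 14.52
eef_pos: [371.7, 28.1, 189.3]
ee_rot: [-0.001, 0.769, -0.64, 0.001]
force: [1.0, -0.0, 0.6]
grip_width: 0.003
```

Run:
```python
from m import *
from g import goal
goal(500,50,180,-79.5)
a=snap("scene");b=snap("top")
p,_,c=blob(b,(45,90,60),(80,255,255),(200,115,240,165));print("top green",rect("top",p,50))
p,_,c=blob(a,(45,90,60),(80,255,255),(190,190,225,215));print("scene green",rect("scene",p,50))
p,_,c=blob(a,(105,110,60),(125,255,255),(180,160,285,235));print("blue scene",c.round(1),back("scene",*c,71).round(1))
cv2.imwrite("pics/j.png",np.hstack([cv2.resize(b[85:185,180:280,::-1],(400,400),interpolation=2),cv2.resize(a[140:240,180:280,::-1],(400,400),interpolation=2)]))
```

```text
pos [371.7  28.1 189.3] jaw -79.6 t 14.52 F [ 1.  -0.   0.6] grip 0.3 q [-0.24  0.01  1.97  0.    1.15  1.15]
shift tool [   1.7 -130.2    9.6] turn vec [-0.1 -0.1 -0. ]
top green (array([597.2,  68.2]), array([52.1, 22. ]), 10.8)
scene green (array([599.5,  67.5]), array([52.5, 21.8]), 11.9)
blue scene [237.4 202.8] [515.7  60.   71. ]
```

View pics/j.png

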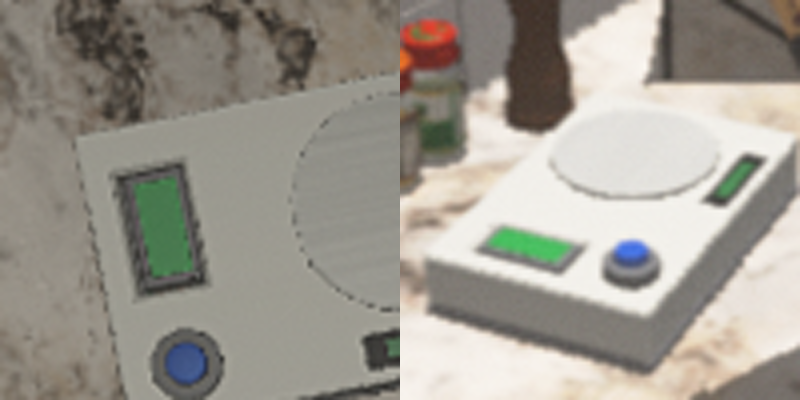

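Both views show the pack flush in the bay and the button sprung back to its starting pixel. The arm is clear, so I hand in.

```bash
python3 -c "
from rig import ctrl
print(ctrl.finish_job())"
```

```text
the job is handed in; nothing more can be done
None
```

The green pack is seated in the bay, and after that I pressed the blue power button all the way down and let go. The job is handed in at about 14.6 s on the robot's clock; the hand-in reports no verdict.

- **Pack:** I pushed it down with the shut fingers until it stopped at z = 50.0 mm. It stayed there as the force rose to 24 N. The last pictures show it flush, with a yaw of 10.8° against the bay's 10.5°.
- **Button:** It reached its stop at 65.7 mm, about 5 mm down, at 24 N. It sprang back to the same pixel as before the press.
- **Clear of everything:** The arm is withdrawn, with about 1 N left on the wrist reading. The red pack was never approached.
- **Disagreements:** The two cameras differed by 2 to 5 mm on the button and the seated pack. The button press used the top camera's position and the bay's geometry. I did not check the scale's display for a sign that it had come on.

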